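# Slide the bottle tray up onto the raised stage

### The job

Slide the grey tray with its three standing bottles up over the step onto the raised metal stage between the rails, keeping it on its base (do not carry it): press its rear tread plate down to tip the front edge up over the step, let the front rest on the stage, then push on until the whole base is on the stage. The tray must meet the black end stop and nudge it back by about 3 mm, so find the stop by feel and do not shove it further. The bottles must stay standing in the tray, and the tin and timer must be left where they are.

Things in the scene. Friction and masses are not known exactly. Their poses are not given: they have to be found in the camera images.
- dock: two fixed aluminium guide rails, 20 mm high, 112 mm apart inside. Origin: on the work surface (z = 0), midway between the rails, at the foot of the step. x = direction of travel (level), z up. The rails run from x = -25 mm (outward flares from -77 mm) to +160 mm
- step (a point): the same point as dock's origin: foot of the upright front face of the flat steel stage, which fills the lane from here to x = +160 mm. The stage's top lies 5 to 9 mm above the work surface (z = 0): different every time and not measured, to be felt or seen. The front edge of the tray catches on it unless tipped up
- stop (a joint): black upright end stop plate across the lane, 64 mm wide, 12 to 34 mm above the work surface. Where it is set differs and is not measured: the tray meets it when its front edge is at dock x = 110 to 130 mm. bottle_0alue: how far (m) it has been pushed on from there; 0 at the start, at most 0.025. No spring; it gives way at about 4 N and stays where left
- tray_mid (a point): grey plastic tray, about 0.2 kg (varies) without the bottles; this point: centre of the flat underside of its base. x = forwards, y left, z up. Base 100 x 100 mm, floor 4 mm, upright walls 22 mm high all round. It starts level on the work surface before the rails, front edge 35 to 60 mm short of the step, a little askew
- tread (a point): tray's tread plate, behind its base; this point: foot of its rib's rear face (tray frame [-80, 0, 14] mm). Plate: 84 mm wide, x = -48 to -106 mm, underside 10 mm, top 14 mm above the tray's underside. Crosswise rib on it, 5 mm thick, leaning 0.25 rad forwards, top at 32 mm. Press down on the plate behind the rib (3 to 15 N) to tip the tray; push forwards on the rib's rear face to slide it
- tray_nose (a point): middle of the lower front edge of the tray's base (tray frame [50, 0, 0] mm). Once this edge lies on the stage, the flat base slides on over the step's edge without catching
- tray_heel (a point): middle of the lower rear edge of the tray's base (tray frame [-50, 0, 0] mm). The tray tips about it, front up, by up to 0.18 rad when the tread is pressed (then the tread's end touches the work surface). Loaded, it balances about 35 to 50 mm ahead of the heel: when that passes the step's edge the front drops onto the stage unless let down
- bottle_0_mid (a point): round screw-cap bottle, 33 mm wide and 60 mm tall, about 30 g, standing loose in the tray; its centre, half-way up; z along its axis
- bottle_1_mid (a point): the same, 63 mm tall; centre half-way up
- vial_0_mid (a point): smaller screw-cap bottle, 21 mm wide and 45 mm tall, about 20 g, standing loose in the tray behind the other two; centre half-way up
- tin_0: bystander: round flat tin, 71 mm wide, 30 mm tall, beside the rails on the far side; origin under its centre
- timer: bystander: small flat timer, 44 x 60 x 16 mm; origin under its centre

How it is judged (in metres and radians):
On the way:
1. the tray's front edge is up on the stage, at least 10 mm past the step, while its heel is still down on the cart (x of tray_nose in the frame of dock above 0.01 m and height (world z) of tray_nose above 0.003 m and height (world z) of tray_heel below 0.008 m), for 0.2 s.
At the end, for the whole second after the job is handed in: The tray's whole base lies flat (within 0.03 rad) on the stage, its heel at least 4 mm past the step; it has met the end stop, which has been pushed by 0.7 to 8 mm; all three bottles stand upright in the tray (within 0.1 rad); the tin and the timer are within 20 mm of where they were (x of tray_heel in the frame of dock above 0.004 m and angle between tray_mid's own z axis and vertical below 0.03 rad and height (world z) of tray_heel above 0.003 m and height (world z) of tray_mid below 0.013 m and value of joint stop between 0.0007 and 0.008 m and distance between each of bottle_0_mid, bottle_1_mid, vial_0_mid and tray_mid below 0.08 m and angle between each of bottle_0_mid, bottle_1_mid, vial_0_mid's own z axis and vertical below 0.1 rad and distance of each of tin_0, timer from where it was at the start of the episode below 0.02 m); the robot touches nothing.
It fails at once if the tray is carried: its base's centre rises more than 25 mm above the cart top (height (world z) of tray_mid above 0.025 m).
It fails at once if a bottle falls over (angle between any of bottle_0_mid, bottle_1_mid, vial_0_mid's own z axis and vertical above 0.7 rad).
It fails at once if the end stop is shoved more than 10 mm (value of joint stop above 0.01 m).
It fails at once if the tin or the timer is pushed more than 30 mm (distance of any of tin_0, timer from where it was at the start of the episode above 0.03 m).
It also fails if it takes over 69 s, if anything falls off the work surface, if the arm or the gripper's body presses on something with over 40 N, if the wrist force passes 120 N, or if a joint passes its speed limit or range.

### The arm

A 6-joint arm with a two-finger parallel gripper is mounted at the origin on a cart in front of the work surface, level with it; the furniture and walls round the work are solid. World frame = base frame: x ahead of the robot, y to its left, z up, the work surface at z = 0. Lengths are in mm, angles in rad, forces in N, time in s.
With the tool pointing down it reaches from about 350 to 875 mm from the base axis. Payload 4.2 kg.
Tool frame: the origin (TCP) lies midway between the tips of the shut fingers; the grasp point (between the pads) lies 19 mm behind it; z points along the fingers, y is the line along which they close (so a half turn about z gives the same grasp; the last joint's range is limited). The gripper opens to 85 mm and grips with 20 to 120 N. Pads are 22 mm wide; open, the fingers measure 114 mm over their backs; the gripper's body (76 mm by 85 mm) begins 54 mm behind the grasp point. The pads swing forward as they close: fully open they stand 13 mm farther back than shut.
Start: joints at [-1.014, 0.385, 0.008, 0, -1.194, -0.259], TCP at [183.402, -597.464, 231.312] pointing down, gripper open.
Joint ranges: [-3.14, 3.14], [-1.21, 2.06], [-1.07, 1.41], [-3.16, 2.05], [-2.99, -0.16], [-3.1, 3.1]. Speed limits (rad/s): [2.79, 2.79, 3.14, 3.14, 3.14, 3.14].

### API

Orientations are given as a unit quaternion [x, y, z, w].
In Python, from bench import arm gives the robot as it stands.
- The arm moves only by the tool send_rows, never from a script. Its argument "targets" is a list of rows, each an object of numbers: "gripper": the gripper command: -1 is fully open, 1 is shut, values between are in proportion; "x", "y", "z": the shift along the tool's x, y, z in cm; "ax", "ay", "az": the turn, a rotation vector about the tool's x, y, z in degrees. A call has 1 to 5 rows; each row shifts and turns the commanded pose from where the row before left it, along the tool's axes as they then stand; what a row does not reach is not made up. A row lasts 1/12 s, in which the tool goes at most 41.7 mm and 7.16 degrees, less where a joint would pass 70% of its speed; a pose out of reach is approached as far as the arm can. A call is refused whole if a number of a shift passes 4.17 or a number of a turn 7.16, either way. A call with a gripper value outside its range is refused whole. The fingers move at their own pace and stop on an object; the grip force is fixed at half the most. Time passes only in rows, so rows that do not move let the fingers close. It gives the time, the measured TCP pose, the force, the opening and the grip force at its end, in the units of the state.
- arm.read_state(): the state, without advancing time (a new reading comes with each control period).
- arm.get_image(name): name is "scene" or "top" or "wrist"; returns (picture, depth): 480x640x3 uint8, red, green, blue; 480x640 float32, mm along the optical axis (not along the pixel's ray), 0 where there is no reading.
- arm.camera_model(name): a dict with "fx", "fy", "cx", "cy" (pixels), "distortion" ([k1, k2, p1, p2, k3] as OpenCV has them; the pictures are not rectified), "cam_to_world" (4x4, takes a point from camera to world coordinates). Camera axes: x right, y down, z forward; pixel columns grow to the right and rows downward; lengths in mm; the calibration is good to about 2 mm. A picture is of the moment at which its call begins: read the wrist's pose just before it. camera_model takes no time and is no camera call; for the wrist camera it gives the pose at the moment of the call.
- arm.job_done(): hands the job in; it is judged then, once.
Trained networks look in the newest picture that a camera, given by its name, has taken for a name from the list of things; names that differ only in an ending like _2 or _b are one class to them, and where a whole thing is asked for, a point or a joint stands for the part that bears it (a point fixed in the world has none). Each returns a list of dicts, best first, with "score" (0 to 1); they miss things now and then, are a little off and sometimes report something else, mostly with a low value. They report only what shows in the picture. A call takes as long as a camera call.
- arm.boxes_of(camera, thing): "rect" ([left, top, width, height] in pixels, round what is visible of it).
The state is a dict: "clock": time; "joints": joint angles; "joint_vel": joint speeds; "joint_efforts": joint torques, N m; "position": TCP position; "ee_rot": TCP orientation; "contact_force": force on the tool from outside, world axes, zero at the start; "wrist_torque": the same for the moment, N m; "gripper_width": finger opening in mm; "grasp_force": force on a finger pad.
Only numpy, scipy, OpenCV 4.12 (cv2) and the standard library are available. Lean on these libraries where they do the work, as an engineer would, in place of code of your own. Each camera call takes 0.05 s, during which the arm holds its last target. There are 200 camera calls.

## Working session

There is one attempt and no reset: what is moved stays moved. The work goes in short steps, Python scripts to look and compute and a tool call to move; the robot and the scene stay as the last step left them, time stands still between calls to the robot, and variables do not carry over. Pictures are saved under pics/ and viewed, at most 10 in all, crops included, and the job is handed in when it is done.

Besides the shell and the picture viewer there is one more tool, called after "Request:" by a JSON object that holds its "fn" and its "kwargs", one argument or row to a line. send_rows: Moves the arm, as the interface text tells. Its arguments: {"type":"object","properties":{"targets":{"type":"array"}},"required":["targets"]}

```bash
mkdir -p pics; ls; python3 - <<'E'
from bench import arm
import cv2,json
s=arm.read_state();print(s)
for n in("top","scene"):
    im,d=arm.get_image(n);cv2.imwrite(f"pics/{n}0.png",im[:,:,::-1])
    m=arm.camera_model(n);print(n,m)
    for t in("tray_mid","tread","stop","tin_0","timer","dock","vial_0_mid","bottle_0_mid"):
        print(t,[(r['rect'],round(r['score'],2)) for r in arm.boxes_of(n,t)[:2]])
E
```

```text
pics
{'clock': 0.0, 'joints': array([-1.01439682e+00,  3.85554317e-01,  6.61651180e-03, -5.22463261e-04,
       -1.19398963e+00, -2.58593892e-01]), 'joint_vel': array([ 0.00141366,  0.00061043,  0.00046808, -0.00061123, -0.00036939,
       -0.00030747]), 'joint_efforts': array([ 1.76666877e-04, -3.92288697e+01,  1.88401330e+01,  4.18610036e+00,
       -4.52860739e-03,  2.37056344e-05]), 'position': array([ 183.23634521, -596.92006136,  230.21580558]), 'ee_rot': array([-1.48257769e-01,  9.88948148e-01,  1.07452884e-03, -1.99372182e-04]), 'contact_force': array([-0.22609909, -0.18637335, -0.47646048]), 'wrist_torque': array([-0.03357663,  0.02961826,  0.03861932]), 'grasp_force': 0.0, 'gripper_width': 85.15068165369117}
top {'fx': 513.4591723010401, 'fy': 513.4591723010401, 'cx': 314.9918390261397, 'cy': 235.9646103894584, 'distortion': array([-0.01489178,  0.        ,  0.        ,  0.        ,  0.        ]), 'cam_to_world': array([[ 1.09645336e-02, -9.86532925e-01,  1.63194872e-01,
         4.37816832e+02],
       [-9.99939573e-01, -1.06880405e-02,  2.57218353e-03,
         8.27095830
[... 890 characters left out ...]
573e+01],
       [-7.39056459e-01, -3.76889974e-01,  5.58345321e-01,
        -4.00443566e+02],
       [ 8.40454828e-03, -8.33938198e-01, -5.51793843e-01,
         5.25674629e+02],
       [ 0.00000000e+00,  0.00000000e+00,  0.00000000e+00,
         1.00000000e+00]])}
tray_mid [([277.5, 267.8, 102.7, 74.3], 0.78)]
tread [([274.2, 266.7, 104.3, 74.1], 0.75)]
stop [([228.4, 224.6, 33.1, 19.7], 0.68)]
tin_0 [([316.9, 223.4, 40.6, 36.0], 0.57)]
timer [([390.3, 238.6, 35.0, 26.6], 0.79), ([275.6, 270.7, 102.1, 74.1], 0.69)]
dock [([204.5, 218.3, 147.7, 102.2], 0.59)]
vial_0_mid [([325.7, 278.6, 10.3, 23.2], 0.7), ([279.3, 269.1, 102.7, 73.5], 0.44)]
bottle_0_mid [([288.4, 268.5, 20.1, 36.0], 0.84)]
```

```bash
cat > h.py <<'E'
from bench import arm
import cv2,numpy as np
def proj(n,P,m=None):
    m=m or arm.camera_model(n);T=np.linalg.inv(m['cam_to_world'])
    K=np.array([[m['fx'],0,m['cx']],[0,m['fy'],m['cy']],[0,0,1]])
    r,_=cv2.Rodrigues(T[:3,:3]);return cv2.projectPoints(np.asarray(P,float).reshape(-1,1,3),r,T[:3,3],K,m['distortion'])[0].reshape(-1,2)
def pix2w(n,uv,z,m=None):
    m=m or arm.camera_model(n);T=m['cam_to_world']
    K=np.array([[m['fx'],0,m['cx']],[0,m['fy'],m['cy']],[0,0,1]])
    p=cv2.undistortPoints(np.asarray(uv,float).reshape(-1,1,2),K,m['distortion']).reshape(-1,2)
    d=np.c_[p,np.ones(len(p))]@T[:3,:3].T;o=T[:3,3];return o+d*((z-o[2])/d[:,2])[:,None]
def ortho(n,im,z,x0,x1,y0,y1,s,m=None):
    # row up = +x, col right = -y ; s px/mm
    W=int((y1-y0)*s);H=int((x1-x0)*s);c,r=np.meshgrid(np.arange(W),np.arange(H))
    P=np.stack([x1-r/s,y1-c/s,np.full(c.shape,z)],-1).reshape(-1,3)
    q=proj(n,P,m).reshape(H,W,2).astype(np.float32);return cv2.remap(im,q[...,0],q[...,1],cv2.INTER_CUBIC)
E
python3 - <<'E'
from h import *
im=cv2.imread("pics/top0.png")
for t,uv,z in(("tray",(366,280),14),("dock",(284,274),10),("stop",(222,263),23),("tin",(314,205),15),("timer",(370,170),8),("vial",(365,272),50),("b0",(339,291),60)): print(t,pix2w("top",[uv],z).round())
o=ortho("top",im,14,230,450,-140,290,1.8);print(o.shape)
cv2.imwrite("pics/o.png",o)
E
```

```text
tray [[512.  -8.  14.]]
dock [[522. 141.  10.]]
stop [[539. 252.  23.]]
tin [[650.  88.  15.]]
timer [[720. -17.   8.]]
vial [[523.  -3.  50.]]
b0 [[489.  43.  60.]]
(396, 774, 3)
```

View pics/o.png

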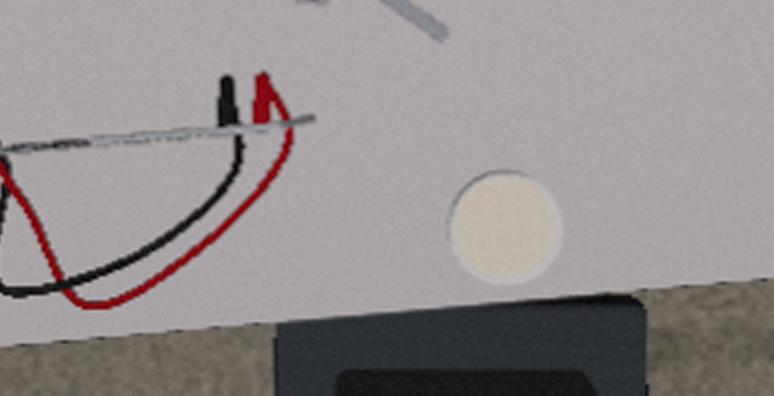

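View pics/scene0.png

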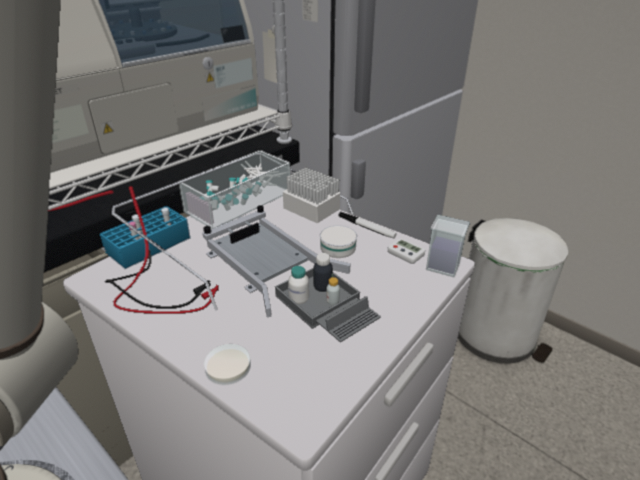

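```bash
python3 - <<'E'
from h import *
im=cv2.imread("pics/top0.png")
a=ortho("top",im,14,425,615,-110,290,2)
for x in range(450,615,50):
    cv2.line(a,(0,(615-x)*2),(8,(615-x)*2),(0,255,0),1)
for y in range(-100,290,50): cv2.line(a,((290-y)*2,0),((290-y)*2,8),(0,255,0),1)
cv2.imwrite("pics/o2.png",a)
E
```

```text
(no output)
```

View pics/o2.png

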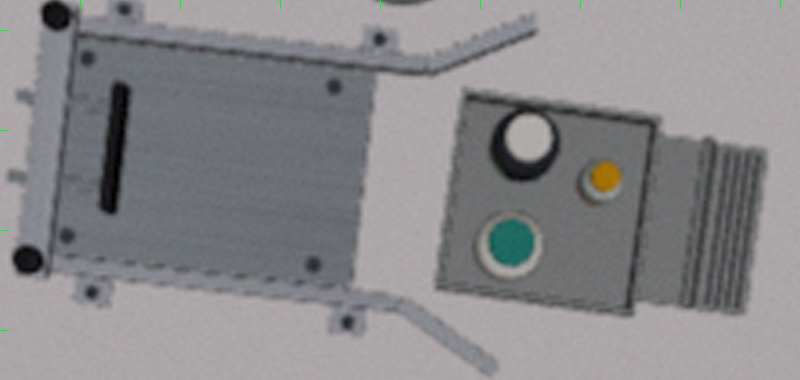

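```bash
cat >> h.py <<'E'
from scipy.spatial.transform import Rotation as R
DOCK=np.array([524.6,108.2]);HD=np.radians(84.3)
def toolR(head): # tool x opposite of heading, z down
    x=-np.array([np.cos(head),np.sin(head),0]);z=np.array([0,0,-1.]);return R.from_matrix(np.c_[x,np.cross(z,x),z])
def plan(p0,R0,p1,R1,n):
    w=(R0.inv()*R1).as_rotvec()
    r=R0;out=[]
    for i in range(n):
        t=r.inv().apply((p1-p0)/n)/10;out.append(t.round(2).tolist()+np.degrees(w/n).round(2).tolist());r=r*R.from_rotvec(w/n)
    return out
def st():
    s=arm.read_state();p=s['position'];r=R.from_quat(s['ee_rot']);d=p[:2]-DOCK;h=np.array([np.cos(HD),np.sin(HD)])
    print('t',round(s['clock'],2),'p',p.round(1),'dock x,y',round(d@h,1),round(d@[-h[1],h[0]],1),'F',s['contact_force'].round(1),'w',round(s['gripper_width'],1))
    return p,r
E
python3 - <<'E'
from h import *
p,r=st()
for l in plan(p,r,np.array([500,-77.5,120]),toolR(np.radians(82)),18): print(l)
E
```

```text
t 0.9 p [ 183.4 -597.5  231.3] dock x,y -736.1 269.4 F [0.9 1.  0.4] w 85.6
[-2.53, 2.25, 0.62, 0.0, -0.0, -3.61]
[-2.67, 2.08, 0.62, 0.0, -0.0, -3.61]
[-2.79, 1.91, 0.62, 0.0, -0.0, -3.61]
[-2.91, 1.73, 0.62, 0.0, -0.0, -3.61]
[-3.01, 1.54, 0.62, 0.0, -0.0, -3.61]
[-3.1, 1.35, 0.62, 0.0, -0.0, -3.61]
[-3.18, 1.15, 0.62, 0.0, -0.0, -3.61]
[-3.25, 0.95, 0.62, 0.0, -0.0, -3.61]
[-3.3, 0.75, 0.62, 0.0, -0.0, -3.61]
[-3.34, 0.54, 0.62, 0.0, -0.0, -3.61]
[-3.37, 0.33, 0.62, 0.0, -0.0, -3.61]
[-3.38, 0.11, 0.62, 0.0, -0.0, -3.61]
[-3.38, -0.1, 0.62, 0.0, -0.0, -3.61]
[-3.37, -0.31, 0.62, 0.0, -0.0, -3.61]
[-3.34, -0.52, 0.62, 0.0, -0.0, -3.61]
[-3.3, -0.73, 0.62, 0.0, -0.0, -3.61]
[-3.25, -0.94, 0.62, 0.0, -0.0, -3.61]
[-3.18, -1.14, 0.62, 0.0, -0.0, -3.61]
```

Request:
{"fn": "send_rows", "kwargs": {
  "targets": [
    {"x":-2.5,"y":2.25,"z":0.6,"az":-3.6,"gripper":0},
    {"x":-2.7,"y":2.1,"z":0.6,"az":-3.6,"gripper":0},
    {"x":-2.8,"y":1.9,"z":0.6,"az":-3.6,"gripper":0},
    {"x":-2.9,"y":1.7,"z":0.6,"az":-3.6,"gripper":0},
    {"x":-3.0,"y":1.5,"z":0.6,"az":-3.6,"gripper":0}
  ]
}}

```text
$.targets[0]: bad value
```

Request:
{"fn": "send_rows", "kwargs": {
  "targets": [
    {"x":-3.1,"y":1.35,"z":0.6,"az":-3.6,"gripper":0},
    {"x":-3.2,"y":1.15,"z":0.6,"az":-3.6,"gripper":0},
    {"x":-3.25,"y":0.95,"z":0.6,"az":-3.6,"gripper":0},
    {"x":-3.3,"y":0.75,"z":0.6,"az":-3.6,"gripper":0},
    {"x":-3.3,"y":0.55,"z":0.6,"az":-3.6,"gripper":0}
  ]
}}

```text
$.targets[0]: bad value
```

Request:
{"fn": "send_rows", "kwargs": {
  "targets": [
    {"x":-3.4,"y":0.3,"z":0.6,"az":-3.6,"gripper":0},
    {"x":-3.4,"y":0.1,"z":0.6,"az":-3.6,"gripper":0},
    {"x":-3.4,"y":-0.1,"z":0.6,"az":-3.6,"gripper":0},
    {"x":-3.4,"y":-0.3,"z":0.6,"az":-3.6,"gripper":0},
    {"x":-3.3,"y":-0.5,"z":0.6,"az":-3.6,"gripper":0}
  ]
}}

```text
$.targets[0]: bad value
```

```bash
python3 - <<'E'
from h import *
p,r=st()
for l in plan(p,r,np.array([500,-77.5,100]),toolR(np.radians(82)),5): print(l)
E
```

```text
t 0.9 p [ 183.4 -597.5  231.3] dock x,y -736.1 269.4 F [0.9 1.  0.4] w 85.6
[-9.1, 8.08, 2.63, 0.0, -0.0, -12.99]
[-10.69, 5.83, 2.63, 0.0, -0.0, -12.99]
[-11.73, 3.28, 2.63, 0.0, -0.0, -12.99]
[-12.16, 0.56, 2.63, 0.0, -0.0, -12.99]
[-11.98, -2.19, 2.63, 0.0, -0.0, -12.99]
```

Request:
{"fn": "send_rows", "kwargs": {
  "targets": [
    {"gripper":0,"x":-2.5,"y":2.25,"z":0.6,"ax":0,"ay":0,"az":-3.6},
    {"gripper":0,"x":-2.7,"y":2.1,"z":0.6,"ax":0,"ay":0,"az":-3.6},
    {"gripper":0,"x":-2.8,"y":1.9,"z":0.6,"ax":0,"ay":0,"az":-3.6},
    {"gripper":0,"x":-2.9,"y":1.7,"z":0.6,"ax":0,"ay":0,"az":-3.6},
    {"gripper":0,"x":-3.0,"y":1.5,"z":0.6,"ax":0,"ay":0,"az":-3.6}
  ]
}}

```text
clock: 1.32
position: [272.2, -452.3, 201.2]
ee_rot: [-0.302, 0.953, -0.0, 0.0]
contact_force: [1.3, -0.1, -0.5]
gripper_width: 42.7
grasp_force: 0.0
```

Request:
{"fn": "send_rows", "kwargs": {
  "targets": [
    {"gripper":0,"x":-3.1,"y":1.35,"z":0.6,"ax":0,"ay":0,"az":-3.6},
    {"gripper":0,"x":-3.2,"y":1.15,"z":0.6,"ax":0,"ay":0,"az":-3.6},
    {"gripper":0,"x":-3.25,"y":0.95,"z":0.6,"ax":0,"ay":0,"az":-3.6},
    {"gripper":0,"x":-3.3,"y":0.75,"z":0.6,"ax":0,"ay":0,"az":-3.6},
    {"gripper":0,"x":-3.3,"y":0.55,"z":0.6,"ax":0,"ay":0,"az":-3.6}
  ]
}}

```text
clock: 1.73
position: [360.4, -307.9, 171.4]
ee_rot: [-0.448, 0.894, -0.0, 0.0]
contact_force: [0.8, 0.5, 0.9]
gripper_width: 42.7
grasp_force: 0.0
```

Request:
{"fn": "send_rows", "kwargs": {
  "targets": [
    {"gripper":0,"x":-3.4,"y":0.3,"z":0.6,"ax":0,"ay":0,"az":-3.6},
    {"gripper":0,"x":-3.4,"y":0.1,"z":0.6,"ax":0,"ay":0,"az":-3.6},
    {"gripper":0,"x":-3.4,"y":-0.1,"z":0.6,"ax":0,"ay":0,"az":-3.6},
    {"gripper":0,"x":-3.4,"y":-0.3,"z":0.6,"ax":0,"ay":0,"az":-3.6},
    {"gripper":0,"x":-3.3,"y":-0.5,"z":0.6,"ax":0,"ay":0,"az":-3.6}
  ]
}}

```text
clock: 2.15
position: [449.1, -163.0, 141.4]
ee_rot: [-0.583, 0.813, -0.0, 0.0]
contact_force: [1.4, 0.1, 1.0]
gripper_width: 42.6
grasp_force: 0.0
```

```bash
python3 - <<'E'
from h import *
p,r=st()
for l in plan(p,r,np.array([500,-77.5,80]),toolR(np.radians(82)),5): print(l)
E
```

```text
t 2.15 p [ 449.1 -163.   141.4] dock x,y -277.3 48.2 F [1.4 0.1 1. ] w 42.6
[-1.95, -0.41, 1.23, -0.01, 0.0, -2.15]
[-1.93, -0.49, 1.23, -0.01, 0.0, -2.15]
[-1.91, -0.56, 1.23, -0.01, 0.0, -2.15]
[-1.89, -0.63, 1.23, -0.01, 0.0, -2.15]
[-1.86, -0.7, 1.23, -0.01, 0.0, -2.15]
```

Request:
{"fn": "send_rows", "kwargs": {
  "targets": [
    {"gripper":0,"x":-1.95,"y":-0.4,"z":1.2,"ax":0,"ay":0,"az":-2.15},
    {"gripper":0,"x":-1.95,"y":-0.5,"z":1.2,"ax":0,"ay":0,"az":-2.15},
    {"gripper":0,"x":-1.9,"y":-0.55,"z":1.2,"ax":0,"ay":0,"az":-2.15},
    {"gripper":0,"x":-1.9,"y":-0.65,"z":1.2,"ax":0,"ay":0,"az":-2.15},
    {"gripper":0,"x":-1.85,"y":-0.7,"z":1.2,"ax":0,"ay":0,"az":-2.15}
  ]
}}

```text
clock: 2.57
position: [500.3, -78.1, 81.0]
ee_rot: [-0.656, 0.755, -0.0, 0.0]
contact_force: [-0.7, -0.2, 0.6]
gripper_width: 42.7
grasp_force: 0.0
```

```bash
python3 - <<'E'
from h import *
p,r=st()
m=arm.camera_model("wrist");im,d=arm.get_image("wrist")
print(m['cam_to_world'].round(2).tolist())
im=np.ascontiguousarray(im[:,:,::-1])
# overlay predicted plate: tread corners and rib foot
T=np.array([502,-62.5]);hd=np.radians(82);f=np.array([np.cos(hd),np.sin(hd)]);l=np.array([-f[1],f[0]])
P=[np.r_[T+f*a+l*b,14] for a,b in((0,-42),(0,42),(-26,42),(-26,-42))]
q=proj("wrist",P,m);print(q.round())
cv2.polylines(im,[q.astype(np.int32)],True,(0,255,0),1)
cv2.imwrite("pics/w1.png",im)
E
```

```text
t 2.57 p [500.3 -78.1  81. ] dock x,y -187.8 5.7 F [-0.7 -0.2  0.6] w 42.7
[[-0.99, 0.13, 0.04, 488.87], [0.14, 0.94, 0.3, -155.95], [-0.0, 0.31, -0.95, 223.26], [0.0, 0.0, 0.0, 1.0]]
[[246. 283.]
 [385. 283.]
 [388. 242.]
 [243. 242.]]
```

View pics/w1.png

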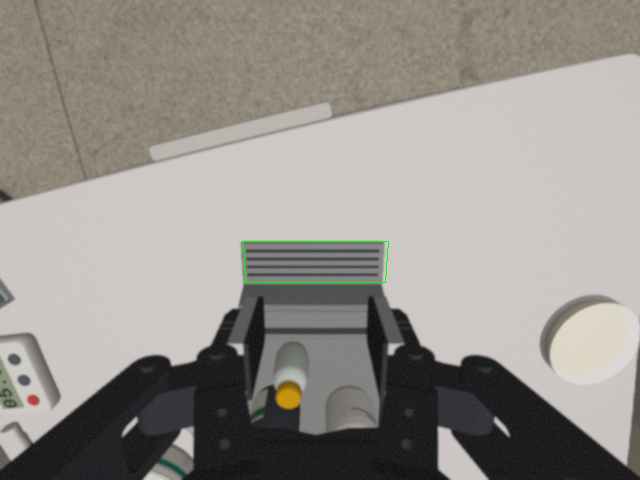

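Request:
{"fn": "send_rows", "kwargs": {
  "targets": [
    {"gripper":0,"x":0,"y":0,"z":1.5,"ax":0,"ay":0,"az":0},
    {"gripper":0,"x":0,"y":0,"z":1.5,"ax":0,"ay":0,"az":0},
    {"gripper":0,"x":0,"y":0,"z":1.5,"ax":0,"ay":0,"az":0},
    {"gripper":0,"x":0,"y":0,"z":0.8,"ax":0,"ay":0,"az":0},
    {"gripper":0,"x":0,"y":0,"z":0.5,"ax":0,"ay":0,"az":0}
  ]
}}

```text
clock: 3.03
position: [499.1, -79.3, 22.4]
ee_rot: [-0.655, 0.756, 0.0, -0.001]
contact_force: [-0.3, -0.1, -0.5]
gripper_width: 42.5
grasp_force: 0.0
```

Request:
{"fn": "send_rows", "kwargs": {
  "targets": [
    {"gripper":0,"x":0,"y":0,"z":0.2,"ax":0,"ay":0,"az":0},
    {"gripper":0,"x":0,"y":0,"z":0.2,"ax":0,"ay":0,"az":0},
    {"gripper":0,"x":0,"y":0,"z":0.2,"ax":0,"ay":0,"az":0},
    {"gripper":0,"x":0,"y":0,"z":0,"ax":0,"ay":0,"az":0},
    {"gripper":0,"x":0,"y":0,"z":0,"ax":0,"ay":0,"az":0}
  ]
}}

```text
clock: 3.45
position: [499.9, -79.1, 17.7]
ee_rot: [-0.655, 0.756, -0.0, 0.0]
contact_force: [0.3, -0.1, 0.8]
gripper_width: 42.5
grasp_force: 0.0
```

Request:
{"fn": "send_rows", "kwargs": {
  "targets": [
    {"gripper":0,"x":-0.3,"y":0,"z":0,"ax":0,"ay":0,"az":0},
    {"gripper":0,"x":-0.3,"y":0,"z":0,"ax":0,"ay":0,"az":0},
    {"gripper":0,"x":-0.3,"y":0,"z":0,"ax":0,"ay":0,"az":0},
    {"gripper":0,"x":-0.3,"y":0,"z":0,"ax":0,"ay":0,"az":0},
    {"gripper":0,"x":-0.3,"y":0,"z":0,"ax":0,"ay":0,"az":0}
  ]
}}

```text
clock: 3.87
position: [501.6, -64.2, 17.5]
ee_rot: [-0.655, 0.756, -0.0, -0.0]
contact_force: [-0.3, -2.2, 0.9]
gripper_width: 43.2
grasp_force: 1.5
```

Request:
{"fn": "send_rows", "kwargs": {
  "targets": [
    {"gripper":0,"x":-0.3,"y":0,"z":0,"ax":0,"ay":0,"az":0},
    {"gripper":0,"x":-0.3,"y":0,"z":0,"ax":0,"ay":0,"az":0},
    {"gripper":0,"x":-0.3,"y":0,"z":0,"ax":0,"ay":0,"az":0},
    {"gripper":0,"x":-0.3,"y":0,"z":0,"ax":0,"ay":0,"az":0},
    {"gripper":0,"x":-0.3,"y":0,"z":0,"ax":0,"ay":0,"az":0}
  ]
}}

```text
clock: 4.28
position: [503.9, -49.3, 17.4]
ee_rot: [-0.655, 0.756, -0.0, -0.0]
contact_force: [-0.5, -3.4, 2.7]
gripper_width: 42.7
grasp_force: 2.1
```

```bash
python3 - <<'E'
from h import *
p,r=st()
im,d=arm.get_image("top");im=np.ascontiguousarray(im[:,:,::-1])
a=ortho("top",im,14,445,595,-130,170,2.6)
cv2.imwrite("pics/o3.png",a)
E
```

```text
t 4.28 p [503.9 -49.3  17.4] dock x,y -158.7 5.0 F [-0.5 -3.4  2.7] w 42.7
```

View pics/o3.png

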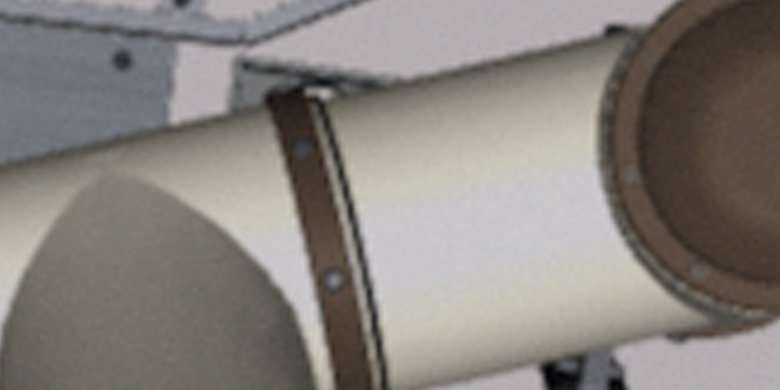

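Request:
{"fn": "send_rows", "kwargs": {
  "targets": [
    {"gripper":0,"x":-0.25,"y":0,"z":0,"ax":0,"ay":0,"az":-0.8},
    {"gripper":0,"x":-0.25,"y":0,"z":0,"ax":0,"ay":0,"az":-0.8},
    {"gripper":0,"x":-0.25,"y":0,"z":0,"ax":0,"ay":0,"az":-0.7},
    {"gripper":0,"x":-0.25,"y":0,"z":0,"ax":0,"ay":0,"az":0},
    {"gripper":0,"x":0,"y":0,"z":0,"ax":0,"ay":0,"az":0}
  ]
}}

```text
clock: 4.75
position: [505.4, -39.0, 17.4]
ee_rot: [-0.67, 0.742, -0.0, 0.0]
contact_force: [0.1, -1.7, 1.4]
gripper_width: 42.8
grasp_force: 0.8
```

Request:
{"fn": "send_rows", "kwargs": {
  "targets": [
    {"gripper":0,"x":0.1,"y":0,"z":0.15,"ax":0,"ay":0,"az":0},
    {"gripper":0,"x":0,"y":0,"z":0.15,"ax":0,"ay":0,"az":0},
    {"gripper":0,"x":0,"y":0,"z":0.15,"ax":0,"ay":0,"az":0},
    {"gripper":0,"x":0,"y":0,"z":0.0,"ax":0,"ay":0,"az":0},
    {"gripper":0,"x":0,"y":0,"z":0,"ax":0,"ay":0,"az":0}
  ]
}}

```text
clock: 5.17
position: [504.7, -40.4, 12.5]
ee_rot: [-0.67, 0.742, 0.0, -0.0]
contact_force: [0.3, -0.3, -0.7]
gripper_width: 42.5
grasp_force: 0.0
```

```bash
python3 - <<'E'
from h import *
p,r=st()
x=r.as_matrix()[:,0];print(np.degrees(np.arctan2(-x[1],-x[0])))
E
```

```text
t 5.17 p [504.7 -40.4  12.5] dock x,y -149.9 5.0 F [ 0.3 -0.3 -0.7] w 42.5
84.11535800638647
```

Request:
{"fn": "send_rows", "kwargs": {
  "targets": [
    {"gripper":0,"x":0,"y":0,"z":0.1,"ax":0,"ay":0,"az":0},
    {"gripper":0,"x":0,"y":0,"z":0.1,"ax":0,"ay":0,"az":0},
    {"gripper":0,"x":0,"y":0,"z":0.1,"ax":0,"ay":0,"az":0},
    {"gripper":0,"x":0,"y":0,"z":0.0,"ax":0,"ay":0,"az":0},
    {"gripper":0,"x":0,"y":0,"z":0,"ax":0,"ay":0,"az":0}
  ]
}}

```text
clock: 5.58
position: [504.8, -41.1, 10.1]
ee_rot: [-0.67, 0.743, -0.0, -0.0]
contact_force: [-1.6, -4.0, 4.9]
gripper_width: 42.5
grasp_force: 2.7
```

Request:
{"fn": "send_rows", "kwargs": {
  "targets": [
    {"gripper":0,"x":0,"y":0,"z":0.1,"ax":0,"ay":0,"az":0},
    {"gripper":0,"x":0,"y":0,"z":0.1,"ax":0,"ay":0,"az":0},
    {"gripper":0,"x":0,"y":0,"z":0.1,"ax":0,"ay":0,"az":0},
    {"gripper":0,"x":0,"y":0,"z":0.0,"ax":0,"ay":0,"az":0},
    {"gripper":0,"x":0,"y":0,"z":0,"ax":0,"ay":0,"az":0}
  ]
}}

```text
clock: 6.0
position: [505.1, -41.1, 7.2]
ee_rot: [-0.67, 0.743, -0.0, -0.0]
contact_force: [-0.2, -5.1, 5.7]
gripper_width: 42.5
grasp_force: 3.5
```

```bash
python3 - <<'E'
from h import *
p,r=st()
im,d=arm.get_image("scene");im=np.ascontiguousarray(im[200:360,180:420,::-1])
cv2.imwrite("pics/s2.png",cv2.resize(im,(780,520),interpolation=cv2.INTER_CUBIC))
E
```

```text
t 6.0 p [505.1 -41.1   7.2] dock x,y -150.5 4.6 F [-0.2 -5.1  5.7] w 42.5
```

View pics/s2.png

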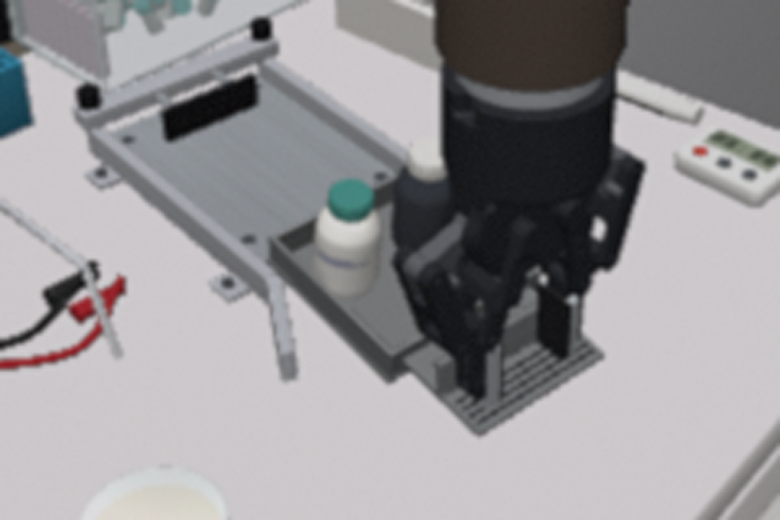

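Request:
{"fn": "send_rows", "kwargs": {
  "targets": [
    {"gripper":0,"x":-0.3,"y":-0.03,"z":0.02,"ax":0,"ay":0,"az":0},
    {"gripper":0,"x":-0.3,"y":-0.03,"z":0.02,"ax":0,"ay":0,"az":0},
    {"gripper":0,"x":-0.3,"y":-0.03,"z":0.02,"ax":0,"ay":0,"az":0},
    {"gripper":0,"x":-0.3,"y":-0.03,"z":0.0,"ax":0,"ay":0,"az":0},
    {"gripper":0,"x":-0.3,"y":-0.03,"z":0,"ax":0,"ay":0,"az":0}
  ]
}}

```text
clock: 6.47
position: [507.7, -26.2, 6.5]
ee_rot: [-0.67, 0.743, -0.0, -0.0]
contact_force: [-0.2, -4.8, 5.7]
gripper_width: 42.9
grasp_force: 3.3
```

Request:
{"fn": "send_rows", "kwargs": {
  "targets": [
    {"gripper":0,"x":-0.3,"y":-0.02,"z":0,"ax":0,"ay":0,"az":0},
    {"gripper":0,"x":-0.3,"y":-0.02,"z":0,"ax":0,"ay":0,"az":0},
    {"gripper":0,"x":-0.3,"y":-0.02,"z":0,"ax":0,"ay":0,"az":0},
    {"gripper":0,"x":0,"y":0,"z":0.0,"ax":0,"ay":0,"az":0}
  ]
}}

```text
clock: 6.8
position: [509.4, -16.9, 6.4]
ee_rot: [-0.67, 0.742, 0.0, -0.0]
contact_force: [-0.4, -2.2, 4.4]
gripper_width: 42.6
grasp_force: 2.5
```

```bash
python3 - <<'E'
from h import *
st()
im,d=arm.get_image("scene");m=arm.camera_model("scene")
cv2.imwrite("pics/s3.png",cv2.resize(np.ascontiguousarray(im[200:360,180:420,::-1]),(780,520),interpolation=cv2.INTER_CUBIC))
# world z map, dock coords; print height profile along tray left part (dock y 30..48)
v,u=np.mgrid[200:360,180:420];z=d[200:360,180:420]
P=np.stack([(u-m['cx'])/m['fx']*z,(v-m['cy'])/m['fy']*z,z],-1)@m['cam_to_world'][:3,:3].T+m['cam_to_world'][:3,3]
h=np.array([np.cos(HD),np.sin(HD)]);D=P[...,:2]-DOCK;dx=D@h;dy=D@[-h[1],h[0]]
for x in range(-120,120,8):
    s=(abs(dx-x)<4)&(z>0)
    print(x,[round(float(np.median(P[s&(abs(dy-y)<5)][:,2])),1) if (s&(abs(dy-y)<5)).sum()>2 else None for y in(48,30,15,0,-20)])
E
```

```text
t 6.8 p [509.4 -16.9   6.4] dock x,y -126.0 2.7 F [-0.4 -2.2  4.4] w 42.6
-120 [0.1, 74.8, None, 11.6, 29.7]
-112 [-1.0, 82.5, None, 25.7, 26.6]
-104 [-0.6, 155.9, None, None, None]
-96 [-0.6, 11.7, None, None, 12.0]
-88 [7.8, 14.4, None, 20.4, None]
-80 [10.5, None, None, None, None]
-72 [13.6, 6.0, None, None, None]
-64 [11.2, 7.1, 6.9, None, None]
-56 [14.5, 7.9, 8.1, None, None]
-48 [13.2, 9.5, 9.7, None, None]
-40 [15.8, 42.2, 34.7, None, 57.3]
-32 [16.5, 64.5, 55.6, 11.7, 74.8]
-24 [18.9, 74.3, 73.8, 13.5, 76.3]
-16 [23.6, 58.9, None, 14.7, 60.1]
-8 [25.8, None, None, None, None]
0 [28.1, 18.4, None, None, 18.2]
8 [31.7, 25.5, None, None, 27.7]
16 [8.3, None, None, None, None]
24 [8.3, None, None, None, None]
32 [8.6, None, None, None, None]
40 [8.0, 8.0, None, 8.4, None]
48 [None, 8.0, 7.8, 8.0, None]
56 [8.8, 7.9, 8.0, 7.4, 8.0]
64 [None, 8.0, 8.1, 8.1, 7.2]
72 [8.1, 7.8, 7.8, 8.0, 7.9]
80 [8.7, 7.9, 7.4, 8.2, 8.0]
88 [8.8, 7.5, 8.0, 8.3, 7.9]
96 [14.0, 7.4, 7.9, 7.4, 8.0]
104 [None, 7.4, 7.9, 7.9, 7.6]
112 [9.1, 7.3, 7.9, 8.6, 8.2]
```

Request:
{"fn": "send_rows", "kwargs": {
  "targets": [
    {"gripper":0,"x":-0.35,"y":-0.02,"z":0,"ax":0,"ay":0,"az":0},
    {"gripper":0,"x":-0.35,"y":-0.02,"z":0,"ax":0,"ay":0,"az":0},
    {"gripper":0,"x":-0.35,"y":-0.02,"z":0,"ax":0,"ay":0,"az":0},
    {"gripper":0,"x":-0.35,"y":0,"z":0,"ax":0,"ay":0,"az":0},
    {"gripper":0,"x":-0.35,"y":0,"z":0,"ax":0,"ay":0,"az":0}
  ]
}}

```text
clock: 7.27
position: [511.8, 0.2, 6.4]
ee_rot: [-0.67, 0.743, -0.0, -0.0]
contact_force: [-0.6, -5.7, 5.1]
gripper_width: 43.1
grasp_force: 3.3
```

Request:
{"fn": "send_rows", "kwargs": {
  "targets": [
    {"gripper":0,"x":-0.35,"y":0,"z":0,"ax":0,"ay":0,"az":0},
    {"gripper":0,"x":-0.35,"y":0,"z":0,"ax":0,"ay":0,"az":0},
    {"gripper":0,"x":-0.35,"y":0,"z":0,"ax":0,"ay":0,"az":0},
    {"gripper":0,"x":-0.35,"y":0,"z":0,"ax":0,"ay":0,"az":0}
  ]
}}

```text
clock: 7.6
position: [513.1, 14.1, 6.3]
ee_rot: [-0.67, 0.743, -0.0, -0.0]
contact_force: [-0.4, -4.9, 5.8]
gripper_width: 42.6
grasp_force: 3.3
```

Request:
{"fn": "send_rows", "kwargs": {
  "targets": [
    {"gripper":0,"x":-0.25,"y":0,"z":0,"ax":0,"ay":0,"az":0},
    {"gripper":0,"x":-0.25,"y":0,"z":0,"ax":0,"ay":0,"az":0},
    {"gripper":0,"x":-0.25,"y":0,"z":0,"ax":0,"ay":0,"az":0},
    {"gripper":0,"x":0,"y":0,"z":0,"ax":0,"ay":0,"az":0}
  ]
}}

```text
clock: 7.93
position: [513.9, 22.0, 6.2]
ee_rot: [-0.67, 0.742, 0.0, -0.0]
contact_force: [-1.4, -2.9, 3.7]
gripper_width: 42.6
grasp_force: 2.4
```

```bash
cat >> h.py <<'E'
def prof(x0,x1):
    im,d=arm.get_image("scene");m=arm.camera_model("scene")
    v,u=np.mgrid[200:360,180:420];z=d[200:360,180:420]
    P=np.stack([(u-m['cx'])/m['fx']*z,(v-m['cy'])/m['fy']*z,z],-1)@m['cam_to_world'][:3,:3].T+m['cam_to_world'][:3,3]
    h=np.array([np.cos(HD),np.sin(HD)]);D=P[...,:2]-DOCK;dx=D@h;dy=D@[-h[1],h[0]]
    for x in range(x0,x1,6):
        s=(abs(dx-x)<3)&(z>0)
        print(x,[round(float(np.median(P[s&(abs(dy-y)<5)][:,2])),1) if (s&(abs(dy-y)<5)).sum()>2 else None for y in(48,30,15,0,-20)])
    return im
E
python3 - <<'E'
from h import *
st();prof(-70,70)
E
```

```text
t 7.93 p [513.9  22.    6.2] dock x,y -86.8 2.1 F [-1.4 -2.9  3.7] w 42.6
-70 [-0.9, 172.8, None, None, None]
-64 [-0.5, 178.6, None, None, None]
-58 [-0.3, 11.5, None, None, 12.3]
-52 [0.2, 13.2, None, None, 12.3]
-46 [7.9, 17.9, None, None, None]
-40 [10.7, None, None, None, None]
-34 [9.9, 7.4, None, None, None]
-28 [12.2, 6.8, 6.6, 30.7, None]
-22 [17.2, 8.4, 7.8, None, None]
-16 [21.5, 8.6, 8.6, None, None]
-10 [22.2, 10.3, 10.0, None, None]
-4 [23.2, 45.9, 12.5, None, 56.6]
2 [22.3, 45.5, 32.3, None, 63.2]
8 [26.2, 64.5, 72.9, None, 74.4]
14 [27.6, 74.6, 75.5, None, 77.5]
20 [25.2, 60.5, None, None, 62.0]
26 [27.4, None, None, None, None]
32 [25.5, None, None, None, None]
38 [28.8, 18.3, None, None, 18.2]
44 [30.1, 30.0, None, None, 31.5]
50 [18.9, 23.7, None, None, 24.3]
56 [7.3, None, None, None, None]
62 [9.3, None, None, None, None]
68 [None, None, None, None, None]
```

Request:
{"fn": "send_rows", "kwargs": {
  "targets": [
    {"gripper":0,"x":-0.2,"y":0,"z":0,"ax":0,"ay":0,"az":0},
    {"gripper":0,"x":-0.2,"y":0,"z":0,"ax":0,"ay":0,"az":0},
    {"gripper":0,"x":-0.2,"y":0,"z":0,"ax":0,"ay":0,"az":0},
    {"gripper":0,"x":0,"y":0,"z":0,"ax":0,"ay":0,"az":0}
  ]
}}

```text
clock: 8.32
position: [514.5, 27.6, 6.4]
ee_rot: [-0.67, 0.742, 0.0, -0.0]
contact_force: [-1.3, -4.6, 5.4]
gripper_width: 42.8
grasp_force: 3.3
```

Request:
{"fn": "send_rows", "kwargs": {
  "targets": [
    {"gripper":0,"x":-0.2,"y":0,"z":0,"ax":0,"ay":0,"az":0},
    {"gripper":0,"x":-0.2,"y":0,"z":0,"ax":0,"ay":0,"az":0},
    {"gripper":0,"x":-0.2,"y":0,"z":0,"ax":0,"ay":0,"az":0},
    {"gripper":0,"x":0,"y":0,"z":0,"ax":0,"ay":0,"az":0}
  ]
}}

```text
clock: 8.65
position: [515.1, 33.2, 6.6]
ee_rot: [-0.67, 0.743, -0.0, -0.001]
contact_force: [-0.4, -6.7, 5.8]
gripper_width: 43.0
grasp_force: 4.3
```

Request:
{"fn": "send_rows", "kwargs": {
  "targets": [
    {"gripper":0,"x":-0.08,"y":0,"z":-0.08,"ax":0,"ay":0,"az":0},
    {"gripper":0,"x":-0.08,"y":0,"z":-0.08,"ax":0,"ay":0,"az":0},
    {"gripper":0,"x":-0.08,"y":0,"z":-0.08,"ax":0,"ay":0,"az":0},
    {"gripper":0,"x":-0.08,"y":0,"z":-0.08,"ax":0,"ay":0,"az":0},
    {"gripper":0,"x":0,"y":0,"z":0,"ax":0,"ay":0,"az":0}
  ]
}}

```text
clock: 9.07
position: [515.4, 37.2, 9.2]
ee_rot: [-0.67, 0.742, 0.0, -0.0]
contact_force: [-0.7, -2.7, 0.9]
gripper_width: 43.1
grasp_force: 1.4
```

```bash
python3 - <<'E'
from h import *
st();prof(-34,80)
E
```

```text
t 9.07 p [515.4  37.2   9.2] dock x,y -71.5 2.1 F [-0.7 -2.7  0.9] w 43.1
-34 [12.5, 16.9, None, None, 17.0]
-28 [7.7, None, None, None, None]
-22 [17.4, None, None, None, None]
-16 [21.8, 9.4, None, None, None]
-10 [22.1, 10.0, 10.0, 26.9, None]
-4 [21.5, 11.1, 11.1, None, None]
2 [23.5, 12.3, 12.2, None, None]
8 [26.6, 13.7, 13.9, None, None]
14 [23.1, 49.8, 42.8, None, 65.4]
20 [25.4, 57.6, 24.7, None, 71.8]
26 [25.3, 76.7, 76.9, None, 79.8]
32 [27.0, 77.9, None, None, 79.9]
38 [29.8, None, None, None, 64.0]
44 [25.6, None, None, None, None]
50 [29.1, None, None, None, 20.5]
56 [29.9, 21.4, None, None, 22.1]
62 [32.8, 30.7, None, None, 33.0]
68 [22.7, None, None, None, None]
74 [10.5, None, None, None, None]
```

Request:
{"fn": "send_rows", "kwargs": {
  "targets": [
    {"gripper":0,"x":-0.1,"y":0,"z":-0.08,"ax":0,"ay":0,"az":0},
    {"gripper":0,"x":-0.1,"y":0,"z":-0.08,"ax":0,"ay":0,"az":0},
    {"gripper":0,"x":-0.1,"y":0,"z":-0.08,"ax":0,"ay":0,"az":0},
    {"gripper":0,"x":-0.1,"y":0,"z":-0.08,"ax":0,"ay":0,"az":0},
    {"gripper":0,"x":0,"y":0,"z":0,"ax":0,"ay":0,"az":0}
  ]
}}

```text
clock: 9.53
position: [516.2, 41.3, 12.8]
ee_rot: [-0.67, 0.742, -0.0, 0.0]
contact_force: [-0.6, -2.3, 0.8]
gripper_width: 42.8
grasp_force: 1.2
```

```bash
python3 - <<'E'
from h import *
st();prof(-22,26)
E
```

```text
t 9.53 p [516.2  41.3  12.8] dock x,y -67.4 1.8 F [-0.6 -2.3  0.8] w 42.8
-22 [17.2, -1.0, None, None, None]
-16 [21.6, None, None, None, None]
-10 [22.7, 11.2, 10.3, None, None]
-4 [21.6, 10.8, 11.9, 28.9, None]
2 [21.6, 12.1, 12.0, None, None]
8 [24.5, 12.9, 12.7, None, None]
14 [23.8, 13.8, 13.6, None, None]
20 [24.8, 45.8, 37.8, None, 70.2]
```

Request:
{"fn": "send_rows", "kwargs": {
  "targets": [
    {"gripper":0,"x":-0.1,"y":0,"z":-0.08,"ax":0,"ay":0,"az":0},
    {"gripper":0,"x":-0.1,"y":0,"z":-0.08,"ax":0,"ay":0,"az":0},
    {"gripper":0,"x":-0.1,"y":0,"z":-0.08,"ax":0,"ay":0,"az":0},
    {"gripper":0,"x":-0.1,"y":0,"z":-0.08,"ax":0,"ay":0,"az":0},
    {"gripper":0,"x":-0.1,"y":0,"z":-0.08,"ax":0,"ay":0,"az":0}
  ]
}}

```text
clock: 10.0
position: [516.7, 46.0, 16.8]
ee_rot: [-0.67, 0.742, -0.0, 0.0]
contact_force: [-0.6, -2.0, 2.4]
gripper_width: 42.7
grasp_force: 1.6
```

Request:
{"fn": "send_rows", "kwargs": {
  "targets": [
    {"gripper":0,"x":-0.1,"y":0,"z":-0.08,"ax":0,"ay":0,"az":0},
    {"gripper":0,"x":-0.1,"y":0,"z":-0.08,"ax":0,"ay":0,"az":0},
    {"gripper":0,"x":-0.1,"y":0,"z":-0.08,"ax":0,"ay":0,"az":0},
    {"gripper":0,"x":-0.1,"y":0,"z":-0.08,"ax":0,"ay":0,"az":0},
    {"gripper":0,"x":0,"y":0,"z":0,"ax":0,"ay":0,"az":0}
  ]
}}

```text
clock: 10.42
position: [517.1, 50.2, 20.0]
ee_rot: [-0.67, 0.742, -0.0, 0.0]
contact_force: [-0.3, -1.8, 0.9]
gripper_width: 42.8
grasp_force: 1.4
```

```bash
python3 - <<'E'
from h import *
st();im=prof(-28,98)
cv2.imwrite("pics/s4.png",cv2.resize(np.ascontiguousarray(im[200:360,180:420,::-1]),(780,520),interpolation=cv2.INTER_CUBIC))
E
```

```text
t 10.42 p [517.1  50.2  20. ] dock x,y -58.4 1.7 F [-0.3 -1.8  0.9] w 42.8
-28 [-0.9, 0.1, None, None, None]
-22 [17.0, 21.8, None, None, 22.9]
-16 [20.2, 0.8, None, None, None]
-10 [23.8, -1.0, None, None, None]
-4 [24.7, None, None, None, None]
2 [20.5, 12.6, 11.8, 36.9, None]
8 [23.8, 11.8, 11.8, None, None]
14 [22.9, 11.9, 11.9, None, None]
20 [20.3, 11.6, 12.5, None, None]
26 [24.6, 12.7, 11.9, None, None]
32 [23.5, 37.3, 31.5, None, 59.8]
38 [22.5, 62.4, 59.4, 12.0, 69.3]
44 [25.4, 70.9, 72.2, 13.1, 70.9]
50 [20.9, 71.5, None, 12.3, 74.2]
56 [25.0, 56.6, None, None, None]
62 [22.1, None, None, None, None]
68 [25.0, 12.8, None, None, None]
74 [25.6, 16.3, None, None, 29.3]
80 [27.1, 23.3, None, None, 24.4]
86 [None, None, None, None, None]
92 [None, None, None, None, None]
```

View pics/s4.png

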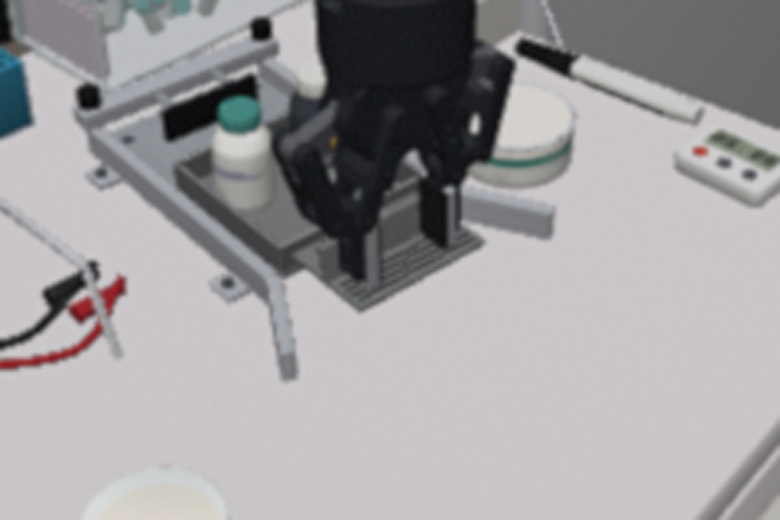

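Request:
{"fn": "send_rows", "kwargs": {
  "targets": [
    {"gripper":0,"x":-0.25,"y":0,"z":0,"ax":0,"ay":0,"az":0},
    {"gripper":0,"x":-0.25,"y":0,"z":0,"ax":0,"ay":0,"az":0},
    {"gripper":0,"x":-0.25,"y":0,"z":0,"ax":0,"ay":0,"az":0},
    {"gripper":0,"x":-0.25,"y":0,"z":0,"ax":0,"ay":0,"az":0},
    {"gripper":0,"x":-0.25,"y":0,"z":0,"ax":0,"ay":0,"az":0}
  ]
}}

```text
clock: 10.88
position: [518.3, 62.5, 19.9]
ee_rot: [-0.67, 0.742, -0.0, -0.0]
contact_force: [-0.7, -4.6, 4.0]
gripper_width: 42.7
grasp_force: 2.9
```

Request:
{"fn": "send_rows", "kwargs": {
  "targets": [
    {"gripper":0,"x":-0.25,"y":0,"z":0,"ax":0,"ay":0,"az":0},
    {"gripper":0,"x":-0.25,"y":0,"z":0,"ax":0,"ay":0,"az":0},
    {"gripper":0,"x":-0.25,"y":0,"z":0,"ax":0,"ay":0,"az":0},
    {"gripper":0,"x":-0.2,"y":0,"z":0,"ax":0,"ay":0,"az":0},
    {"gripper":0,"x":0,"y":0,"z":0,"ax":0,"ay":0,"az":0}
  ]
}}

```text
clock: 11.3
position: [519.4, 72.2, 20.0]
ee_rot: [-0.67, 0.742, -0.0, 0.0]
contact_force: [-1.5, -3.2, 4.1]
gripper_width: 43.0
grasp_force: 3.3
```

```bash
python3 - <<'E'
from h import *
st();im=prof(80,140)
im,d=arm.get_image("top")
a=ortho("top",np.ascontiguousarray(im[:,:,::-1]),27,470,600,90,270,4.2)
cv2.imwrite("pics/o5.png",a)
E
```

```text
t 11.3 p [519.4  72.2  20. ] dock x,y -36.4 1.6 F [-1.5 -3.2  4.1] w 43.0
80 [22.7, None, None, None, None]
86 [23.3, None, None, None, None]
92 [21.3, 14.4, None, None, None]
98 [25.6, 20.6, None, None, 30.9]
104 [None, 29.5, None, None, None]
110 [None, None, None, None, None]
116 [17.6, None, None, None, 22.4]
122 [12.8, 25.0, 27.3, None, 28.2]
128 [9.4, 15.8, None, None, None]
134 [None, 7.3, 28.7, None, 28.7]
```

View pics/o5.png

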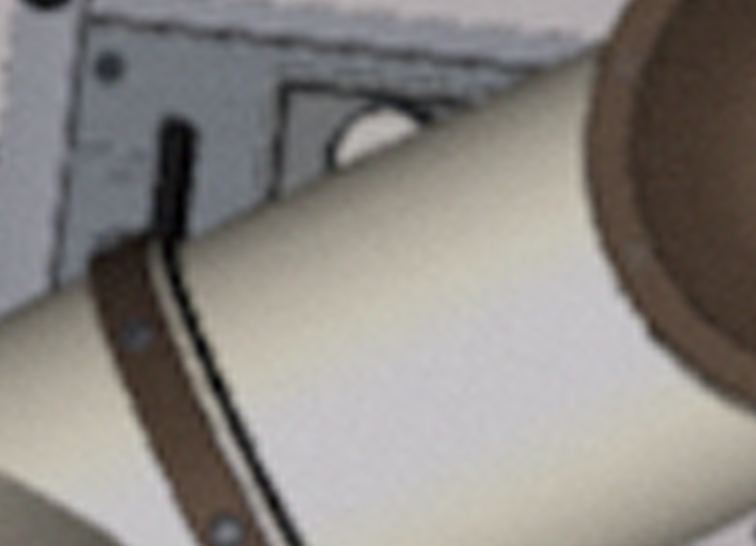

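Request:
{"fn": "send_rows", "kwargs": {
  "targets": [
    {"gripper":0,"x":-0.25,"y":0,"z":-0.02,"ax":0,"ay":0,"az":0},
    {"gripper":0,"x":-0.25,"y":0,"z":-0.02,"ax":0,"ay":0,"az":0},
    {"gripper":0,"x":-0.25,"y":0,"z":-0.02,"ax":0,"ay":0,"az":0},
    {"gripper":0,"x":-0.25,"y":0,"z":0,"ax":0,"ay":0,"az":0},
    {"gripper":0,"x":-0.25,"y":0,"z":0,"ax":0,"ay":0,"az":0}
  ]
}}

```text
clock: 11.82
position: [520.5, 84.4, 20.5]
ee_rot: [-0.67, 0.742, -0.0, -0.0]
contact_force: [-0.9, -5.2, 5.3]
gripper_width: 42.3
grasp_force: 3.2
```

Request:
{"fn": "send_rows", "kwargs": {
  "targets": [
    {"gripper":0,"x":-0.15,"y":0,"z":0,"ax":0,"ay":0,"az":0},
    {"gripper":0,"x":0,"y":0,"z":0,"ax":0,"ay":0,"az":0}
  ]
}}

```text
clock: 11.98
position: [520.8, 86.2, 20.4]
ee_rot: [-0.67, 0.742, 0.0, 0.0]
contact_force: [-1.2, -3.2, 4.0]
gripper_width: 43.0
grasp_force: 2.9
```

Request:
{"fn": "send_rows", "kwargs": {
  "targets": [
    {"gripper":0,"x":-0.1,"y":0,"z":0,"ax":0,"ay":0,"az":0},
    {"gripper":0,"x":-0.1,"y":0,"z":0,"ax":0,"ay":0,"az":0}
  ]
}}

```text
clock: 12.15
position: [520.9, 87.7, 20.4]
ee_rot: [-0.67, 0.743, -0.0, -0.0]
contact_force: [-1.1, -4.3, 5.4]
gripper_width: 42.8
grasp_force: 3.3
```

Request:
{"fn": "send_rows", "kwargs": {
  "targets": [
    {"gripper":0,"x":0,"y":0,"z":-0.15,"ax":0,"ay":0,"az":0},
    {"gripper":0,"x":-0.1,"y":0,"z":0,"ax":0,"ay":0,"az":0}
  ]
}}

```text
clock: 12.32
position: [520.9, 89.1, 21.6]
ee_rot: [-0.67, 0.743, 0.0, 0.0]
contact_force: [0.0, -2.3, 0.8]
gripper_width: 43.2
grasp_force: 1.2
```

Request:
{"fn": "send_rows", "kwargs": {
  "targets": [
    {"gripper":0,"x":-0.1,"y":0,"z":0,"ax":0,"ay":0,"az":0}
  ]
}}

```text
clock: 12.4
position: [520.9, 90.0, 21.6]
ee_rot: [-0.67, 0.743, 0.0, -0.0]
contact_force: [0.0, -2.1, 1.2]
gripper_width: 42.9
grasp_force: 1.2
```

Request:
{"fn": "send_rows", "kwargs": {
  "targets": [
    {"gripper":0,"x":-0.1,"y":0,"z":0,"ax":0,"ay":0,"az":0}
  ]
}}

```text
clock: 12.48
position: [520.9, 90.8, 21.6]
ee_rot: [-0.67, 0.742, 0.0, -0.0]
contact_force: [-0.8, -6.2, 2.1]
gripper_width: 43.0
grasp_force: 2.7
```

Request:
{"fn": "send_rows", "kwargs": {
  "targets": [
    {"gripper":0,"x":-0.1,"y":0,"z":0,"ax":0,"ay":0,"az":0}
  ]
}}

```text
clock: 12.57
position: [520.6, 91.1, 21.6]
ee_rot: [-0.67, 0.743, 0.0, -0.001]
contact_force: [-0.4, -7.6, 2.6]
gripper_width: 42.5
grasp_force: 3.6
```

Request:
{"fn": "send_rows", "kwargs": {
  "targets": [
    {"gripper":0,"x":-0.1,"y":0,"z":0,"ax":0,"ay":0,"az":0},
    {"gripper":0,"x":-0.1,"y":0,"z":0,"ax":0,"ay":0,"az":0}
  ]
}}

```text
clock: 12.73
position: [520.2, 92.4, 21.6]
ee_rot: [-0.67, 0.743, 0.0, -0.002]
contact_force: [-0.8, -7.4, 3.3]
gripper_width: 43.1
grasp_force: 4.1
```

Request:
{"fn": "send_rows", "kwargs": {
  "targets": [
    {"gripper":0,"x":-0.05,"y":0,"z":0,"ax":0,"ay":0,"az":0},
    {"gripper":0,"x":0,"y":0,"z":0,"ax":0,"ay":0,"az":0},
    {"gripper":0,"x":0,"y":0,"z":0,"ax":0,"ay":0,"az":0}
  ]
}}

```text
clock: 12.98
position: [520.2, 92.9, 21.6]
ee_rot: [-0.669, 0.743, 0.0, -0.002]
contact_force: [-1.4, -6.5, 2.8]
gripper_width: 42.6
grasp_force: 3.6
```

Request:
{"fn": "send_rows", "kwargs": {
  "targets": [
    {"gripper":0,"x":-0.1,"y":0,"z":0,"ax":0,"ay":0,"az":0},
    {"gripper":0,"x":0,"y":0,"z":0,"ax":0,"ay":0,"az":0}
  ]
}}

```text
clock: 13.15
position: [520.3, 93.8, 21.6]
ee_rot: [-0.669, 0.743, 0.0, -0.002]
contact_force: [-0.7, -7.4, 2.6]
gripper_width: 42.7
grasp_force: 3.8
```

Request:
{"fn": "send_rows", "kwargs": {
  "targets": [
    {"gripper":0,"x":0.2,"y":0,"z":-0.1,"ax":0,"ay":0,"az":0},
    {"gripper":0,"x":0.3,"y":0,"z":-0.3,"ax":0,"ay":0,"az":0},
    {"gripper":0,"x":0.3,"y":0,"z":-1,"ax":0,"ay":0,"az":0},
    {"gripper":0,"x":1,"y":0,"z":-2,"ax":0,"ay":0,"az":0},
    {"gripper":0,"x":3,"y":0,"z":-3,"ax":0,"ay":0,"az":0}
  ]
}}

```text
clock: 13.57
position: [516.9, 49.6, 85.1]
ee_rot: [-0.671, 0.741, 0.0, -0.001]
contact_force: [1.1, -1.3, 1.2]
gripper_width: 42.8
grasp_force: 0.0
```

Request:
{"fn": "send_rows", "kwargs": {
  "targets": [
    {"gripper":0,"x":3.5,"y":0,"z":-2,"ax":0,"ay":0,"az":0},
    {"gripper":0,"x":4,"y":0,"z":-1,"ax":0,"ay":0,"az":0},
    {"gripper":0,"x":4,"y":0,"z":-1,"ax":0,"ay":0,"az":0},
    {"gripper":0,"x":4,"y":0,"z":0,"ax":0,"ay":0,"az":0},
    {"gripper":0,"x":4,"y":0,"z":0,"ax":0,"ay":0,"az":0}
  ]
}}

```text
clock: 13.98
position: [497.5, -147.4, 127.6]
ee_rot: [-0.67, 0.742, -0.002, 0.002]
contact_force: [-0.1, 0.3, 0.1]
gripper_width: 42.7
grasp_force: 0.0
```

Request:
{"fn": "send_rows", "kwargs": {
  "targets": [
    {"gripper":0,"x":4,"y":0,"z":0,"ax":0,"ay":0,"az":0},
    {"gripper":0,"x":4,"y":0,"z":0,"ax":0,"ay":0,"az":0},
    {"gripper":0,"x":4,"y":0,"z":0,"ax":0,"ay":0,"az":0},
    {"gripper":0,"x":3,"y":0,"z":0,"ax":0,"ay":0,"az":0},
    {"gripper":0,"x":0,"y":0,"z":0,"ax":0,"ay":0,"az":0}
  ]
}}

```text
clock: 14.4
position: [481.4, -299.7, 126.3]
ee_rot: [-0.668, 0.744, -0.001, 0.0]
contact_force: [1.0, 0.6, 0.1]
gripper_width: 42.7
grasp_force: 0.0
```

```bash
python3 - <<'E'
from h import *
st();im=prof(0,30)
im,d=arm.get_image("top")
im=np.ascontiguousarray(im[:,:,::-1]);b=cv2.imread("pics/top0.png")
a=np.vstack([ortho("top",i,27,450,600,55,275,3.6)[:,:] for i in(b,im)])
a=cv2.resize(a,None,fx=.55,fy=.55) if a.shape[0]>1090 else a[:,:]
A=ortho("top",b,34,470,600,60,270,2.2);B=ortho("top",im,34,470,600,60,270,2.2)
cv2.imwrite("pics/o6.png",np.vstack([A,B]))
# stop front edge column in z=34 plane: dark blob bounds, before/after
for i in(b,im):
    o=ortho("top",i,34,525,575,205,265,4); g=cv2.cvtColor(o,cv2.COLOR_BGR2GRAY); m=g<60
    ys,xs=np.nonzero(m); print(m.sum(),265-xs.mean()/4,575-ys.mean()/4, 265-np.percentile(xs,97)/4)
E
```

```text
t 14.4 p [ 481.4 -299.7  126.3] dock x,y -410.2 2.5 F [1.  0.6 0.1] w 42.7
0 [7.0, 34.8, 38.2, 39.1, 38.8]
6 [8.7, None, None, None, None]
12 [8.2, None, None, None, None]
18 [8.5, 22.0, None, None, None]
24 [21.7, 26.5, 27.1, 25.6, 26.3]
6274 228.60348262671343 547.5729598342365 223.5
6936 227.99080882352942 548.9498630334487 207.25
```

View pics/o6.png

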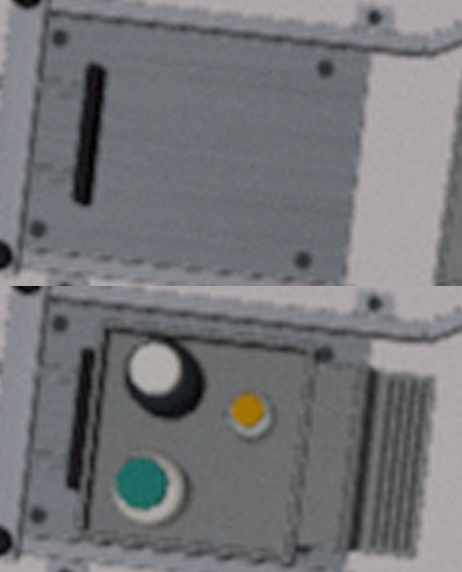

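```bash
python3 - <<'E'
from h import *
im,d=arm.get_image("top");b=cv2.imread("pics/top0.png");L=[]
for i in(b,np.ascontiguousarray(im[:,:,::-1])):
    g=cv2.cvtColor(ortho("top",i,34,535,560,215,250,6),cv2.COLOR_BGR2GRAY).astype(float)
    e=[]
    for r in g:
        k=np.nonzero(r<75)[0]
        if len(k)and k[0]>0: e.append(250-(k[0]-1+(r[k[0]-1]-75)/(r[k[0]-1]-r[k[0]]))/6)
        else:e.append(np.nan)
    L.append(np.array(e))
print(np.nanmedian(L[1]-L[0]),np.nanstd(L[1]-L[0]))
E
```

```text
2.680555555555543 0.3407290003399843
```

```bash
python3 -c "
from bench import arm
print(arm.job_done())"
```

```text
the job is handed in; nothing more can be done
None
```

The tray is flat on the stage against the end stop, which the top camera shows pushed back about 2.7 mm. All three bottles are standing, the arm is clear, and nothing I did went near the tin or timer. I handed the job in at about 14 s; no verdict came back.

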